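Unclip the torch and lay it in the tray

ROBOT

A 7-joint arm with a two-finger parallel gripper is mounted at the origin on the work surface. World frame = base frame: x ahead of the robot, y to its left, z up, the work surface at z = 0. Lengths are in m, angles in rad, forces in N, time in s.
With the tool pointing down it reaches from about 0.4 to 0.9 m from the base axis. Payload 5.5 kg.
Tool frame: the origin (TCP) lies where the fingers leave the gripper's body, on its centre line; the fingertips stand 66 mm ahead of it and the grasp point (between the pads) lies 47 mm ahead of it; z points along the fingers, y is the line along which they close (so a half turn about z gives the same grasp; the last joint's range is limited). The gripper opens to 92 mm and grips with 3 to 60 N. Pads are 19 mm wide; open, the fingers measure 130 mm over their backs; the gripper's body (75 mm by 190 mm) begins 47 mm behind the grasp point.
Start: joints at [-0.994, 0.501, -0.427, 1.55, 0.221, 1.138, -0.21], TCP at [0.201, 0.618, 0.292] pointing down, gripper open.
Joint ranges: [-2.88, 2.88], [-0.31, 2.03], [-1.54, 1.56], [0.2, 2.42], [-1.41, 4.55], [0.19, 2.02], [-2.57, 2.57]. Speed limits (rad/s): [2.57, 2.57, 3.14, 3.14, 3.14, 3.14, 3.14].

INTERFACE

Orientations are given as [roll, pitch, yaw] about the fixed x, y, z axes, in that order (R = Rz(yaw) Ry(pitch) Rx(roll)).
In Python, from workcell import env gives the robot as it stands. The module is installed in compiled form; this text tells all that it offers.
- The arm moves only by the shell command python3 -m creep 'ROWS' [FORCE]. ROWS is JSON, a list of rows, each a list of 5 numbers: the shift along the tool's x, y, z in mm, then the turn about the tool's z in rad, then the opening, from 0 (shut) to 1 (fully open). In form: [[tx, ty, tz, roll, hand], ...]. A call has 1 to 20 rows; each row is the pose to reach, as a shift and turn from the pose commanded when the call began, along the tool's axes at that moment; what a row does not reach only later rows make up. A row lasts 1/8 s, in which the tool goes at most 62.5 mm and 10.7 degrees, less where a joint would pass 70% of its speed; a pose out of reach is approached as far as the arm can. A call with a gripper value outside its range is refused whole. The fingers move at their own pace and stop on an object; FORCE is the grip in N (left out, the last holds). Time passes only in rows, so rows that repeat a pose let the fingers close. It gives the time, the measured TCP pose, the force, the opening and the grip force at its end, in the units of the state.
- env.sense(): the state, without advancing time (a new reading comes with each control period).
- env.capture(name): name is "scene" or "side" or "wrist"; returns a dict with "frame" (384x512x3 uint8, blue, green, red), "fx", "fy", "cx", "cy" (pixels), "R" (3x3) and "t" (3): a world point X has camera coordinates R X + t; the wrist camera has in their place "hand_eye" (4x4, takes a point from camera to tool coordinates, whose origin is the TCP and whose axes are the flange's). Camera axes: x right, y down, z forward; pixel columns grow to the right and rows downward; lengths in m; the calibration is good to about 2 mm. A picture is of the moment at which its call begins: read the wrist's pose just before it. There is no depth.
- env.close_job(): hands the job in; it is judged then, once.
The state is a dict: "time_s": time; "q": joint angles; "qvel": joint speeds; "joint_torque": joint torques, N m; "eef_pos": TCP position; "tcp_rot": TCP orientation; "force": force on the tool from outside, world axes, zero at the start; "wrist_torque": the same for the moment, N m; "grip_width": finger opening in m; "grip_force": force on a finger pad.
Only numpy, scipy, OpenCV 4.12 (cv2) and the standard library are available. Lean on these libraries where they do the work, as an engineer would, in place of code of your own. Each camera call takes 0.05 s, during which the arm holds its last target. There are 200 camera calls.

TASK

Take the torch, the tool with the six-sided head, out of its two spring clips by pulling it straight up until they snap open (do not slide it out endways), then lay it gently, flat, inside the open tool tray and let go. Leave the tapered drift punch in its own clips.

Things in the scene. Friction and masses are not known exactly. Their poses are not given: they have to be found in the camera images.
- torch: Aluminium torch, 175 mm long, ~130 g, axis level and 50 mm above the bench in its two clips. Round barrel 22 mm thick, 145 mm long; six-sided head 30 mm long, 30 mm across flats, with a glass lens. Origin on the axis midway between the clips, at the centre of mass: head end 90 mm along +x, tail end 85 mm along -x. x runs along the axis to the head, z up at the start.
- torch_block: Fixed wooden block 150 x 75 x 18 mm (x, y, z) holding the torch; the drift's block looks alike. Origin: centre of underside, on the bench; x along the torch. Two steel spring clips, mouths up, 14 mm long, 36 mm wide, tops 66 mm above the bench, at x = -46 and +46 mm; bare barrel between, 21 mm of air below it. Together they resist a lift with about 10 to 15 N, then snap open within 15 mm.
- drift: Bystander: drift punch of the same bare metal and 22 mm barrel, 180 mm long, no head but a taper to a 10 mm point at its +x end, held in two like clips on its own fixed block. Origin on its axis midway between its clips, 50 mm above the bench; x along the axis to the point. Stays in its clips.
- tray: Fixed open grey metal tray, 250 x 160 x 28 mm outside (x, y, z), walls and floor 4 to 5 mm thick, empty, on the bench. Origin: centre of underside; x along its long side, z up. The torch fits in lying along the long side, not across; on the floor of the tray its origin is about 16 to 18 mm above the bench.
Mind the look-alikes: they are no part of the job. What is shaped like the torch but green is not meant.

How it is judged:
By the outcome, as a careful person would: the job done as asked, in the order asked, and still so for the second after the job is handed in, with the robot touching nothing.
It also fails if it takes over 45 s, if anything falls off the work surface, if the arm or the gripper's body presses on something with over 40 N, if the wrist force passes 120 N, or if a joint passes its speed limit or range.

## Working session

There is one attempt and no reset: what is moved stays moved. The work goes in short steps, Python scripts to look and compute and a shell command to move; the robot and the scene stay as the last step left them, time stands still between calls to the robot, and variables do not carry over. Pictures are saved under pics/ and viewed, at most 10 in all, crops included, and the job is handed in when it is done.

```bash
mkdir -p pics
python3 - <<'E'
from workcell import env
import cv2,json,numpy as np
s=env.sense();print(s['time_s'],s['eef_pos'],s['tcp_rot'],s['force'],s['grip_width'])
for n in("scene","side"):
    c=env.capture(n);cv2.imwrite(f"pics/{n}0.png",c["frame"])
    print(n,c['fx'],c['cx'],np.round(c['R'],3).tolist(),(-np.array(c['R']).T@c['t']).round(3))
E
```

```text
0.0 [0.20049149 0.61770433 0.29117183] [-3.13965575e+00 -7.46135614e-05  2.82785610e+00] [-0.67897461  0.20758055 -0.67025596] 0.09181646565791571
scene 496.8223224403838 257.93411556861014 [[-0.014, 1.0, 0.02], [0.664, 0.024, -0.747], [-0.747, 0.003, -0.664]] [1.298 0.081 0.839]
side 362.25218145257486 247.9008976460881 [[0.991, -0.137, -0.012], [-0.108, -0.723, -0.683], [0.085, 0.677, -0.731]] [ 0.345 -0.605  0.814]
```

View pics/scene0.png

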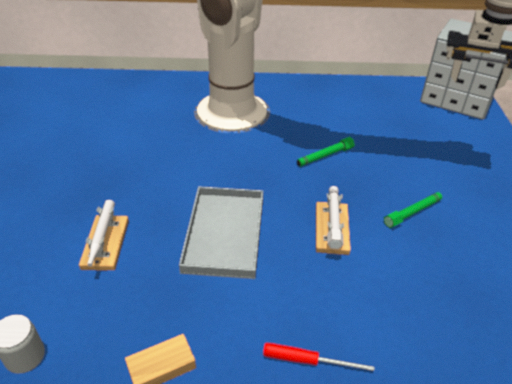

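View pics/side0.png

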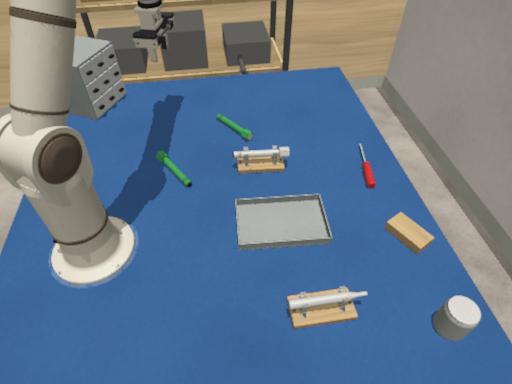

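Scene view: the torch is at about (335,220) with its head toward the camera (335,240), the tray at (223,232) and the drift at (103,235). Side view: the torch is at (262,155) with its head on the right (285,152), and the tray at (282,221).

```bash
cat > h.py <<'E'
import cv2,numpy as np
def ray(c,px,z):
    K=np.array([[c['fx'],0,c['cx']],[0,c['fy'],c['cy']],[0,0,1]])
    R=np.array(c['R']);o=-R.T@np.array(c['t']);d=R.T@np.linalg.inv(K)@np.array([px[0],px[1],1.])
    return o+d*(z-o[2])/d[2]
def biggest(m,roi):
    x0,y0,x1,y1=roi;k=np.zeros_like(m);k[y0:y1,x0:x1]=m[y0:y1,x0:x1]
    cs,_=cv2.findContours(k,cv2.RETR_EXTERNAL,cv2.CHAIN_APPROX_NONE)
    return max(cs,key=cv2.contourArea)
def topoly(c,cnt,z): return np.array([ray(c,p[0],z)[:2] for p in cnt])
E
python3 - <<'E'
from workcell import env
from h import *
rois={"scene":dict(torch=(310,180,358,260),tray=(172,180,270,282),drift=(75,195,135,275)),"side":dict(torch=(228,140,298,178),tray=(230,190,335,252),drift=(280,280,372,330))}
for n in rois:
    c=env.capture(n);f=c['frame'];hsv=cv2.cvtColor(f,cv2.COLOR_BGR2HSV);H,S,V=cv2.split(hsv)
    metal=((S<60)&(V>120)).astype(np.uint8)*255
    grey=((S<110)&(V>50)).astype(np.uint8)*255
    wood=((H<25)&(S>90)&(V>100)).astype(np.uint8)*255
    for o,r in rois[n].items():
        for nm,m,z in ([('tray',grey,.028)] if o=='tray' else [('metal',metal,.05),('block',wood,.018)]):
            if nm=='block': # hull of all wood pixels
                x0,y0,x1,y1=r;k=np.zeros_like(m);k[y0:y1,x0:x1]=m[y0:y1,x0:x1]
                cnt=cv2.convexHull(cv2.findNonZero(k))
            else: cnt=biggest(m,r)
            P=topoly(c,cnt,z).astype(np.float32);(ce,wh,a)=cv2.minAreaRect(P*1000)
            print(n,o,nm,cv2.boundingRect(cnt),np.round(ce,1),np.round(wh,1),round(a,1))
for n,r in (("scene",(300,170,370,270)),("side",(220,130,300,185))):
    f=cv2.imread(f"pics/{n}0.png");x0,y0,x1,y1=r
    cv2.imwrite(f"pics/{n}crop.png",cv2.resize(f[y0:y1,x0:x1],None,fx=5,fy=5,interpolation=2))
E
```

```text
scene torch metal (323, 186, 25, 63) [497.  257.9] [ 51.9 200.2] 78.4
scene torch block (316, 202, 34, 52) [501.8 256.8] [ 73.7 159. ] 85.5
scene tray tray (179, 186, 85, 93) [524.1   9.4] [162.6 271.7] 86.6
scene drift metal (85, 200, 29, 66) [ 561.5 -259.4] [192.   36.3] 1.3
scene drift block (80, 216, 48, 54) [ 563.1 -250.7] [156.9  75.8] 0.6
side torch metal (233, 145, 57, 15) [498.9 263.5] [ 60.  180.7] 85.3
side torch block (238, 157, 46, 16) [492.3 239.4] [ 67.1 143.5] 84.5
side tray tray (235, 193, 98, 58) [ 5.13e+02 -3.00e-01] [180.3 251.4] 86.7
side drift metal (288, 286, 80, 24) [ 566.9 -247.9] [181.4  37.8] 0.9
side drift block (288, 290, 69, 38) [ 553.7 -258.1] [147.1  75.2] 0.6
```

View pics/scenecrop.png

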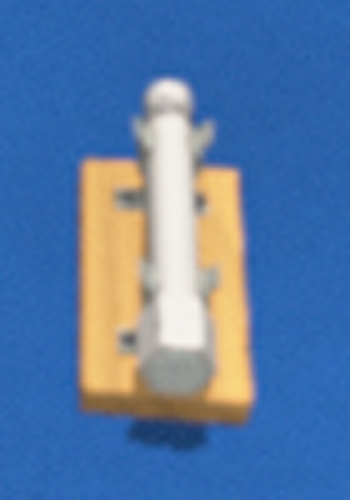

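View pics/sidecrop.png

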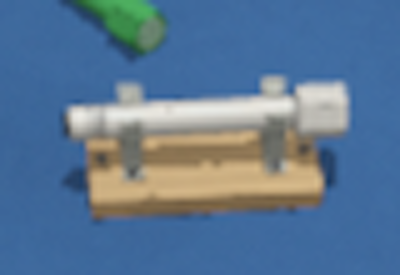

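The torch is at roughly (0.496, 0.258) with yaw about -5°. Both crops show it sitting in its two clips with the six-sided head toward +x. I'll go above it and refine with the wrist camera.

```bash
python3 -m creep '[[-40,-25,0,-0.03,1],[-90,-58,0,-0.06,1],[-140,-90,0,-0.09,1],[-190,-122,0,-0.12,1],[-240,-154,0,-0.15,1],[-290,-186,0,-0.18,1],[-340,-218,0,-0.21,1],[-375,-240,0,-0.227,1],[-392,-251,0,-0.227,1],[-392,-251,0,-0.227,1],[-392,-251,0,-0.227,1],[-392,-251,0,-0.227,1]]' 25
python3 - <<'E'
from workcell import env
from h import *
s=env.sense();c=env.capture("wrist");print(s['eef_pos'],s['tcp_rot'],s['q'],s['time_s']);print(np.round(c['hand_eye'],3),c['fx'],c['cx'],c['cy'])
cv2.imwrite("pics/w1.png",c['frame']);np.save("w1.npy",np.r_[s['eef_pos'],s['tcp_rot']])
E
```

```text
time_s: 1.7
eef_pos: [0.4949, 0.2601, 0.2923]
tcp_rot: [3.141, -0.0, 3.058]
force: [0.2, -0.4, -0.1]
grip_width: 0.0918
grip_force: 0.0
[0.4949202  0.26009609 0.29226026] [ 3.14109601e+00 -4.16386723e-04  3.05752216e+00] [-0.26269922  0.3249549  -0.32918226  1.7856123   0.118489    1.05042405
  0.85181685] 1.7
[[-0.    -0.969 -0.245  0.065]
 [ 1.    -0.     0.     0.   ]
 [-0.001 -0.245  0.969 -0.092]
 [ 0.     0.     0.     1.   ]] 288.3582071685039 250.61063228809672 189.79879428481274
```

View pics/w1.png

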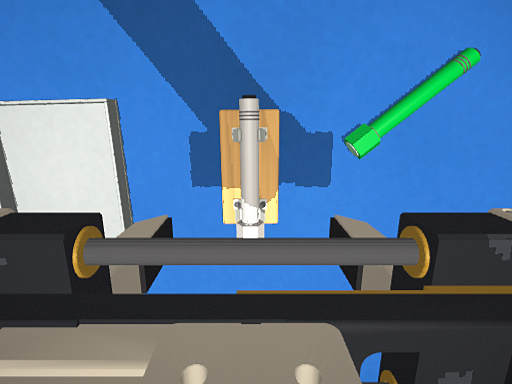

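The wrist view shows the torch barrel running from the tail (248,97) to the head collar (250,230), with clips at rows 134 and 210. The block spans cols 220–279 and rows 110–224. The fingers straddle it near the head end.

```bash
cat >> h.py <<'E'
from scipy.spatial.transform import Rotation as Ro
def wcam(c,p):
    T=np.eye(4);T[:3,:3]=Ro.from_euler('xyz',p[3:]).as_matrix();T[:3,3]=p[:3]
    W=np.linalg.inv(T@np.array(c['hand_eye']));d=dict(c);d['R']=W[:3,:3];d['t']=W[:3,3];return d
E
python3 - <<'E'
from workcell import env
from h import *
p=np.load("w1.npy");c=wcam(env.capture("wrist"),p);f=c['frame'];hsv=cv2.cvtColor(f,cv2.COLOR_BGR2HSV);H,S,V=cv2.split(hsv)
m=(S<75)&(V>90)
pts=[]
for r in list(range(103,124,4))+list(range(146,196,4)):
    x=np.where(m[r,225:275])[0]+225
    if len(x): pts.append([x.min(),x.max(),r]); 
print(pts[::3])
A=np.array([ray(c,((a+b)/2,r),.05) for a,b,r in pts])
k=np.polyfit(A[:,0],A[:,1],1);print('axis y at .497',np.polyval(k,.497),'yaw',np.degrees(np.arctan(k[0])),'res',np.abs(A[:,1]-np.polyval(k,A[:,0])).max())
print('tail',ray(c,(248,96),.05))
print('tail clip',ray(c,(249,134),.06))
print('block',[ray(c,q,.018)[:2].round(4).tolist() for q in((220,110),(279,111),(224,223),(278,223))])
k=((H>5)&(H<28)&(S>80)&(V>90)).astype(np.uint8)*255;k[:100]=0;k[230:]=0;k[:,:210]=0;k[:,290:]=0
P=topoly(c,cv2.convexHull(cv2.findNonZero(k)),.018).astype(np.float32);print(cv2.minAreaRect(P*1000))
E
```

```text
[[np.int64(239), np.int64(258), 103], [np.int64(250), np.int64(255), 115], [np.int64(240), np.int64(258), 146], [np.int64(240), np.int64(258), 158], [np.int64(241), np.int64(258), 170], [np.int64(241), np.int64(258), 182], [np.int64(241), np.int64(258), 194]]
axis y at .497 0.25931959512131003 yaw -4.6789759385328455 res 0.0036720066104195537
tail [0.40745738 0.26535417 0.05      ]
tail clip [0.44809889 0.26302084 0.06      ]
block [[0.4187, 0.2297], [0.4259, 0.3016], [0.5652, 0.219], [0.5713, 0.2915]]
((494.0808410644531, 259.7091064453125), (73.63082122802734, 148.09732055664062), 85.75675964355469)
```

```bash
python3 -m creep '[[1,0,40,0,1],[1,0,80,0,1],[1,0,120,0,1],[1,0,150,0,1],[1,0,170,0,1],[1,0,182,0,1],[1,0,190,0,1],[1,0,192,0,1],[1,0,192,0,1],[1,0,192,0,1]]' 15
python3 -m creep '[[0,0,0,0,0.6],[0,0,0,0,0.4],[0,0,0,0,0.3],[0,0,0,0,0.25],[0,0,0,0,0.2],[0,0,0,0,0.1],[0,0,0,0,0.1]]' 15
```

```text
time_s: 3.05
eef_pos: [0.4954, 0.2588, 0.1009]
tcp_rot: [3.141, 0.001, 3.055]
force: [-0.4, -0.3, -0.4]
grip_width: 0.0919
grip_force: 0.0
time_s: 3.92
eef_pos: [0.495, 0.2586, 0.1002]
tcp_rot: [3.142, -0.0, 3.055]
force: [0.4, -0.1, 0.2]
grip_width: 0.0262
grip_force: 0.0
```

```bash
python3 -m creep '[[0,0,0,0,0.1],[0,0,0,0,0],[0,0,0,0,0],[0,0,0,0,0],[0,0,0,0,0]]' 45
```

```text
time_s: 4.55
eef_pos: [0.495, 0.2587, 0.1002]
tcp_rot: [3.142, -0.0, 3.055]
force: [-0.1, 0.7, -0.7]
grip_width: 0.0208
grip_force: 45.0
```

Gripped, at roughly barrel width, with low side force. Now I'll lift straight up.

```bash
python3 -m creep '[[0,0,-2,0,0],[0,0,-4,0,0],[0,0,-6,0,0],[0,0,-8,0,0],[0,0,-11,0,0],[0,0,-14,0,0],[0,0,-17,0,0],[0,0,-20,0,0],[0,0,-25,0,0],[0,0,-30,0,0],[0,0,-45,0,0],[0,0,-70,0,0],[0,0,-95,0,0],[0,0,-110,0,0],[0,0,-120,0,0],[0,0,-120,0,0],[0,0,-120,0,0]]'
python3 - <<'E'
from workcell import env
from h import *
c=env.capture("side");cv2.imwrite("pics/s2.png",cv2.resize(c['frame'][50:250,150:350],None,fx=3,fy=3))
s=env.sense();w=env.capture("wrist");cv2.imwrite("pics/w2.png",w['frame']);np.save("w2.npy",np.r_[s['eef_pos'],s['tcp_rot']])
E
```

```text
time_s: 6.68
eef_pos: [0.4945, 0.2583, 0.2194]
tcp_rot: [-3.141, -0.001, 3.055]
force: [0.0, -0.4, -1.1]
grip_width: 0.0208
grip_force: 45.0
```

View pics/s2.png

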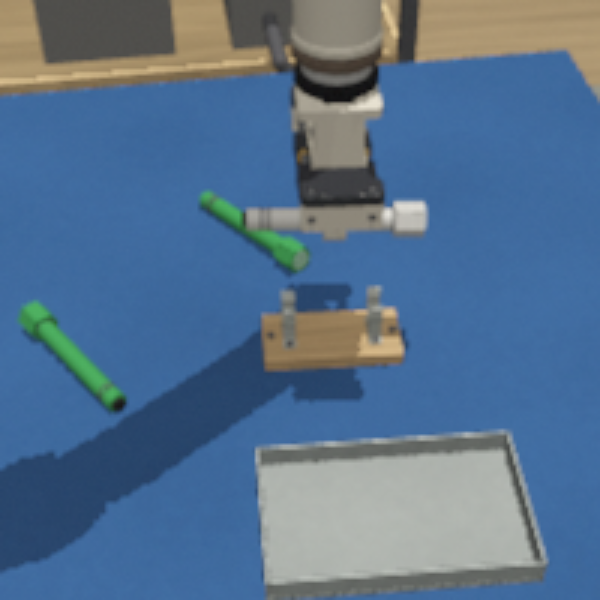

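View pics/w2.png

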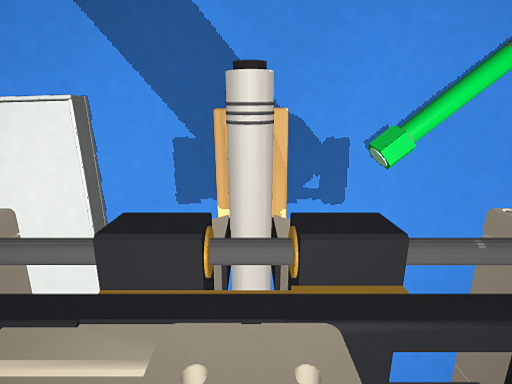

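The torch is clear of both clips and level, at (335,217) in the side crop and held mid-barrel in the wrist view. The block is empty and still in place. The tray centre is about (0.513, 0.0095) with yaw -3.3°, so I'll go above it.

```bash
python3 -m creep '[[-3,-20,0,0,0],[-9,-55,0,0,0],[-16,-95,0,-0.01,0],[-22,-135,0,-0.02,0],[-29,-175,0,-0.028,0],[-35,-215,0,-0.028,0],[-39,-238,0,-0.028,0],[-40,-246,0,-0.028,0],[-40,-246,0,-0.028,0],[-40,-246,30,-0.028,0],[-40,-246,60,-0.028,0],[-40,-246,85,-0.028,0],[-40,-246,100,-0.028,0],[-40,-246,105,-0.028,0],[-40,-246,105,-0.028,0],[-40,-246,105,-0.028,0]]'
python3 - <<'E'
from workcell import env
from h import *
a=env.capture("scene")['frame'][170:290,160:280];b=env.capture("side")['frame'][150:270,220:340]
cv2.imwrite("pics/p3.png",cv2.resize(np.hstack([a,b]),None,fx=3.3,fy=3.3))
E
```

```text
time_s: 8.78
eef_pos: [0.5142, 0.0102, 0.1161]
tcp_rot: [3.141, 0.002, 3.083]
force: [1.0, -0.2, -0.8]
grip_width: 0.0206
grip_force: 45.0
```

View pics/p3.png

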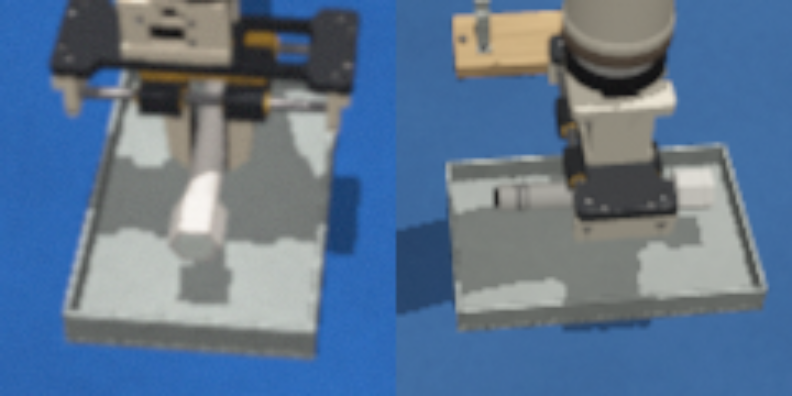

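Both views show the torch over the tray, lengthwise along it and inside the walls. I'll lower it slowly.

```bash
python3 -m creep '[[0,0,10,0,0],[0,0,20,0,0],[0,0,28,0,0],[0,0,34,0,0],[0,0,38,0,0],[0,0,40,0,0],[0,0,41,0,0],[0,0,42,0,0],[0,0,42,0,0],[0,0,42,0,0]]' 15
python3 -m creep '[[0,0,1,0,0],[0,0,1,0,0],[0,0,1,0,0]]'
python3 -m creep '[[0,0,1,0,0],[0,0,1,0,0],[0,0,1,0,0]]'
```

```text
time_s: 10.12
eef_pos: [0.5137, 0.0101, 0.0734]
tcp_rot: [3.142, 0.0, 3.083]
force: [-0.4, -0.4, -0.9]
grip_width: 0.0213
grip_force: 15.0
time_s: 10.5
eef_pos: [0.5135, 0.0101, 0.0722]
tcp_rot: [3.142, 0.0, 3.083]
force: [-0.0, 0.8, -1.0]
grip_width: 0.0212
grip_force: 15.0
time_s: 10.88
eef_pos: [0.5134, 0.0101, 0.0712]
tcp_rot: [3.142, -0.0, 3.083]
force: [-1.2, -0.2, -0.6]
grip_width: 0.0216
grip_force: 15.0
```

```bash
python3 -m creep '[[0,0,0.5,0,0],[0,0,0.5,0,0],[0,0,0.5,0,0]]' 5
python3 -m creep '[[0,0,0.5,0,0],[0,0,0.5,0,0],[0,0,0.5,0,0]]' 3
```

```text
time_s: 11.25
eef_pos: [0.5135, 0.01, 0.0707]
tcp_rot: [3.142, -0.0, 3.083]
force: [0.3, 0.1, -0.5]
grip_width: 0.0219
grip_force: 5.0
time_s: 11.62
eef_pos: [0.5135, 0.0101, 0.0702]
tcp_rot: [3.142, -0.0, 3.083]
force: [-0.1, -0.8, -1.6]
grip_width: 0.0217
grip_force: 3.0
```

```bash
python3 -m creep '[[0,0,0.5,0,0],[0,0,0.5,0,0],[0,0,0.5,0,0]]' 3
python3 -m creep '[[0,0,0.5,0,0],[0,0,0.5,0,0],[0,0,0.5,0,0]]' 3
```

```text
time_s: 12.0
eef_pos: [0.5135, 0.0101, 0.0699]
tcp_rot: [3.142, 0.0, 3.083]
force: [-0.8, -1.1, 2.7]
grip_width: 0.0219
grip_force: 4.6
time_s: 12.38
eef_pos: [0.5136, 0.0101, 0.0698]
tcp_rot: [-3.141, 0.0, 3.083]
force: [-2.5, -0.5, 7.9]
grip_width: 0.0218
grip_force: 7.4
```

Contact with the floor. I'll back off 0.5 mm, open gradually and retreat straight up.

```bash
python3 -m creep '[[0,0,-0.5,0,0],[0,0,-0.5,0,0.25],[0,0,-0.5,0,0.27],[0,0,-0.5,0,0.3],[0,0,-0.5,0,0.4],[0,0,-0.5,0,0.5],[0,0,-0.5,0,0.5],[0,0,-0.5,0,0.5],[0,0,-0.5,0,0.5]]' 3
python3 -m creep '[[0,0,-5,0,0.5],[0,0,-15,0,0.5],[0,0,-40,0,0.5],[0,0,-80,0,0.5],[0,0,-120,0,0.5],[0,0,-160,0,0.5],[0,0,-180,0,0.5],[0,0,-180,0,0.5],[0,0,-180,0,0.5]]'
python3 - <<'E'
from workcell import env
from h import *
a=env.capture("scene")['frame'][170:290,70:360];b=env.capture("side")['frame'][140:340,220:390]
cv2.imwrite("pics/p4.png",np.hstack([cv2.resize(a,(480,199)),np.zeros((199,10,3),np.uint8),cv2.resize(b,(169,199))]))
cv2.imwrite("pics/p4.png",np.vstack([cv2.resize(a,(700,290)),np.hstack([cv2.resize(b[20:130],(476,308)),np.zeros((308,224,3),np.uint8)])]))
E
```

```text
time_s: 13.5
eef_pos: [0.5138, 0.0099, 0.0698]
tcp_rot: [-3.142, 0.0, 3.083]
force: [-0.5, -1.3, 4.5]
grip_width: 0.0458
grip_force: 2.3
time_s: 14.62
eef_pos: [0.5127, 0.01, 0.2489]
tcp_rot: [-3.141, -0.001, 3.083]
force: [-0.1, -0.7, 0.7]
grip_width: 0.0459
grip_force: 0.0
```

View pics/p4.png

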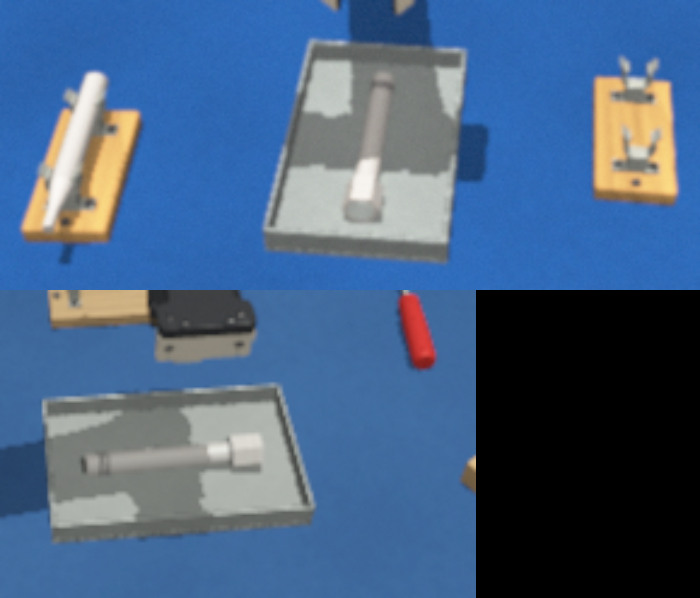

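The torch lies flat in the tray, at (370,150) in the scene crop. Its own clips are empty, the drift is untouched in its clips, and the gripper is clear.

```bash
python3 -c "
from workcell import env
print(env.close_job())"
```

```text
the job is handed in; nothing more can be done
None
```

The torch was pulled straight up out of its clips and laid flat in the tray with the gripper clear, the drift is still in its own clips, and the job was handed in at about 15 s; no verdict came back.

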